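Start the chuck screw at the bottom of its well

ROBOT

A 6-joint arm with a two-finger parallel gripper is mounted at the origin on the work surface. World frame = base frame: x ahead of the robot, y to its left, z up, the work surface at z = 0. Lengths are in m, angles in rad, forces in N, time in s.
With the tool pointing down it reaches from about 0.3 to 0.85 m from the base axis. Payload 5.4 kg.
Tool frame: the origin (TCP) lies midway between the tips of the shut fingers; the grasp point (between the pads) lies 19 mm behind it; y points along the fingers, x is the direction in which the jaws open and shut, and the axes are right-handed (so a half turn about y gives the same grasp; the last joint's range is limited). The gripper opens to 85 mm and grips with 20 to 120 N. Pads are 22 mm wide; open, the fingers measure 114 mm over their backs; the gripper's body (76 mm by 85 mm) begins 54 mm behind the grasp point. The pads swing forward as they close: fully open they stand 13 mm farther back than shut.
Start: joints at [-1.32, 0.158, 1.597, -0, 1.386, -0.21], TCP at [0.256, -0.515, 0.231] pointing down, gripper open.
Joint ranges: [-2.91, 2.91], [-0.94, 2.29], [0.18, 2.7], [-1.29, 4.43], [0.17, 2.64], [-3, 3]. Speed limits (rad/s): [2.57, 2.57, 3.14, 3.14, 3.14, 3.14].

INTERFACE

Orientations are given as a 3x3 rotation matrix whose columns are the frame's x, y, z axes.
In Python, from plant import r gives the robot as it stands. The module is installed in compiled form; this text tells all that it offers.
- The arm moves only by the tool play_rows, never from a script. Its argument "increments" is a list of rows, each an object with "offset": the shift along the tool's x, y, z in mm, a list of three; "rot": the turn, a rotation vector about the tool's x, y, z in units of 6 degrees (1.0 is 6 degrees), a list of three; "grip": the finger opening in mm, from 0 to 85.4. A call has 1 to 8 rows; each row is the pose to reach, as a shift and turn from the pose commanded when the call began, along the tool's axes at that moment; what a row does not reach only later rows make up. A row lasts 1/10 s, in which the tool goes at most 50 mm and 8.59 degrees, less where a joint would pass 70% of its speed; a pose out of reach is approached as far as the arm can. A call with a gripper value outside its range is refused whole. The fingers move at their own pace and stop on an object; the grip force is fixed at half the most. Time passes only in rows, so rows that repeat a pose let the fingers close. It gives the time, the measured TCP pose, the force and the opening at its end, in the units of the state.
- r.get_state(): the state, without advancing time (a new reading comes with each control period).
- r.snapshot(name): name is "side" or "top" or "wrist"; returns the picture (384x512x3 uint8, red, green, blue); there is no depth.
- r.camera_params(name): a dict with "mtx" (3x3 intrinsics, pixels), "extrinsics" (4x4, takes a point from camera to world coordinates). Camera axes: x right, y down, z forward; pixel columns grow to the right and rows downward; lengths in m; the calibration is good to about 2 mm. A picture is of the moment at which its call begins: read the wrist's pose just before it. camera_params takes no time and is no camera call; for the wrist camera it gives the pose at the moment of the call.
- r.hand_in(): hands the job in, once; it reports no verdict.
Trained networks look in the newest picture that a camera, given by its name, has taken for a name from the list of things; names that differ only in an ending like _2 or _b are one class to them, and where a whole thing is asked for, a point or a joint stands for the part that bears it (a point fixed in the world has none). Each returns a list of dicts, best first, with "confidence" (0 to 1); they miss things now and then, are a little off and sometimes report something else, mostly with a low value. They report only what shows in the picture. A call takes as long as a camera call. They do not tell look-alikes from the thing itself.
- r.find_in(camera, query): "xyz" ([x, y, z] in m, in the coordinates of the camera as it stood for that picture, good to about 4 mm: the middle of the surface that is visible of it).
- r.pinpoint(camera, query): "xyz" ([x, y, z] in m, in the coordinates of the camera as it stood for that picture, good to about 4 mm: a listed point, or the origin of a listed thing).
The state is a dict: "clock": time; "qpos": joint angles; "joint_velocities": joint speeds; "tau": joint torques, N m; "ee_pos": TCP position; "tcp_rot": TCP orientation; "contact_force": force on the tool from outside, world axes, zero at the start; "moment": the same for the moment, N m; "opening": finger opening in m.
Only numpy, scipy, OpenCV 4.12 (cv2) and the standard library are available. Lean on these libraries where they do the work, as an engineer would, in place of code of your own. Each camera call takes 0.05 s, during which the arm holds its last target.

TASK

Fasten the trimming chuck to the bench wheel: take the long screw with the red sprung knob out of the wooden stand, lower it into the deep well in the chuck, feel gently back (anticlockwise) for the start of the thread at the bottom until it drops in, then turn it clockwise fully home and let go. Never press the sprung knob solid, and never force it round against a stop, or the threaded insert tears loose. Leave the other things on the table where they are.

Things in the scene. Friction and masses are not known exactly. Their poses are not given: they have to be found in the camera images.
- knob_mid (a point): Centre of the screw's red round knob (36 mm across, 28 mm high), z up along the screw's axis; grip it here. The knob is sprung: it can be pressed 11 mm down towards the screw; it turns rigidly with the screw. Unpressed, this point is 150 mm above the screw's tip and the knob's underside 24 mm above the collar.
- screw_tip (a point): Lowest point of the steel screw, on its axis (z up along it); 164 mm long, 0.14 kg with knob, starts upright. Pilot and shank 15 mm in diameter (lowest 5 mm tapered); three round lugs as its thread (6 mm thick, 28 mm overall, 120 degrees apart, centred 10 mm above the tip, the first along this point's x axis); a 38 mm collar, underside 109 mm above the tip; then spring and knob.
- knob (a joint): How far the sprung knob is pressed (m): 0 = free, 0.011 = solid (not allowed: stay below 0.010). Pressing needs 2.4 N to begin and 0.6 N more per mm: 5.4 N at 5 mm, 8.4 N at 10 mm. It springs back when let go.
- stand: Fixed wooden block 70 x 60 x 60 mm high (origin under its centre) with a 31 mm hole through its middle, in which the screw stands on the table.
- wheel: The fixed bench wheel: aluminium wheel head 200 mm in diameter, its top 36 mm above the table, carrying the teal chuck, a waisted tube 80 mm in outer diameter whose rim is 115 mm above the table. Origin on the table under its centre. It does not turn.
- well_mouth (a point): Centre of the well's mouth, level with the chuck's rim, 115 mm above the table, z up. The well is 31 mm in diameter, opening to 43 mm in a funnel over its topmost 8 mm. A brass insert with a coarse three-start thread lies at its bottom, turned by an unknown angle. Tip depths below this point: lugs resting on the insert's crests 91.5 mm, dropped into the gaps 103 mm, home 108 mm.
- crests (a point): Point on the well's axis level with the insert's three crests, 84.5 mm below the mouth. Each crest is 60 degrees wide; at its clockwise end (seen from above) an upright stop, 14 degrees wide, stands 4 mm above it; at its anticlockwise end a 46 degree gap lets a lug drop 11.5 mm; then comes the next stop. A landed, lightly pressed screw drops within 1.7 rad of anticlockwise turning.
- thread (a point): Point on the well's axis level with the floor of the gaps, 96 mm below the mouth. Dropped lugs meet a stop within 0.25 rad anticlockwise. From there 1.29 rad clockwise leads them under the crests, down a helix of 5 mm, to a hard stop: home, the collar then 1 mm above the rim. Keep the knob lightly pressed while turning so that the lugs follow the helix; clockwise too early only jams on a stop.
- insert (a joint): How far the threaded insert has been torn round in its seat (rad, 0 at the start whatever its angle in the well; positive anticlockwise seen from above). It holds up to 0.55 N m of torque, then spins with the screw; it must stay within 0.2 of 0. Turning the lightly pressed screw freely takes less than 0.2 N m.
- cup: White cup, 72 mm across, 90 mm high; origin at its underside. A bystander, to be left alone.
- jar: Blue lidded glaze jar, 70 mm across, 90 mm high; origin at its underside. A bystander, to be left alone.
- brush: Brush lying flat; origin at its underside. A bystander, to be left alone.
- knife: Wooden clay knife lying flat, 180 mm long; origin at its underside. A bystander, to be left alone.
- rib: Dark wooden rib lying flat, 75 x 45 x 7 mm; origin at its underside. A bystander, to be left alone.
- weight: Small brass weight with a stem, 48 mm across, 52 mm high; origin at its underside. A bystander, to be left alone.
Things that resemble listed ones, but are neither listed nor needed, are in the scene too. Of the things like the part that bears knob_mid, leave any that is purple or white; of the rest the larger one is meant.

How it is judged:
By the outcome, as a careful person would: the job done as asked, in the order asked, and still so for the second after the job is handed in, with the robot touching nothing.
It also fails if it takes over 72 s, if anything falls off the work surface, if the arm or the gripper's body presses on something with over 40 N, if the wrist force passes 120 N, or if a joint passes its speed limit or range.

## Working session

There is one attempt and no reset: what is moved stays moved. The work goes in short steps, Python scripts to look and compute and a tool call to move; the robot and the scene stay as the last step left them, time stands still between calls to the robot, and variables do not carry over. Pictures are saved under pics/ and viewed, and the job is handed in when it is done.

Besides the shell and the picture viewer there is one more tool, called after "Emit:" as name(argument=value, ...), one argument or row to a line, values as JSON. play_rows: Moves the arm, as the interface text tells. Its arguments: {"type":"object","properties":{"increments":{"type":"array"}},"required":["increments"]}

```bash
mkdir -p pics; cat > h.py <<'E'
import numpy as np, cv2
from plant import r
def snap(cam,name):
    im=r.snapshot(cam); cv2.imwrite(f'pics/{name}.png',cv2.cvtColor(im,cv2.COLOR_RGB2BGR)); return im
def w(cam,p,E=None):
    E=np.array(r.camera_params(cam)['extrinsics']) if E is None else E
    return E[:3,:3]@np.array(p)+E[:3,3]
def px(cam,P):
    c=r.camera_params(cam);E=np.linalg.inv(np.array(c['extrinsics']));q=E[:3,:3]@np.array(P)+E[:3,3];k=np.array(c['mtx'])@q;return k[:2]/k[2]
E
python3 - <<'E'
from h import *
for c in ['top','side']:
    snap(c,c+'0')
    for q in ['knob_mid','screw_tip','stand','well_mouth','wheel']:
        for f in ('pinpoint','find_in'):
            for d in getattr(r,f)(c,q)[:4]:
                P=w(c,d['xyz']); print(c,f,q,round(d['confidence'],2),P.round(3),px(c,P).round(0))
s=r.get_state();print(s['clock'],s['ee_pos'],s['tcp_rot'],s['contact_force'],s['opening'])
E
```

```text
top pinpoint knob_mid 0.72 [ 0.547 -0.232  0.157] [336. 208.]
top pinpoint knob_mid 0.6 [ 0.498 -0.119  0.109] [288. 228.]
top pinpoint knob_mid 0.53 [ 0.488 -0.403 -0.004] [385. 239.]
top pinpoint knob_mid 0.52 [ 0.525 -0.31   0.102] [362. 221.]
top find_in knob_mid 0.72 [ 0.544 -0.231  0.167] [337. 208.]
top find_in knob_mid 0.45 [ 0.497 -0.115  0.123] [287. 228.]
top find_in knob_mid 0.41 [ 0.521 -0.308  0.113] [363. 221.]
top pinpoint screw_tip 0.73 [ 0.549 -0.229  0.001] [323. 215.]
top pinpoint screw_tip 0.7 [ 0.457 -0.203 -0.002] [313. 248.]
top pinpoint screw_tip 0.44 [ 0.523 -0.309 -0.003] [351. 226.]
top find_in screw_tip 0.77 [ 0.55  -0.227  0.167] [335. 206.]
top find_in screw_tip 0.73 [ 0.454 -0.201  0.168] [325. 245.]
top find_in screw_tip 0.67 [ 0.499 -0.119  0.121] [288. 228.]
top find_in screw_tip 0.42 [ 0.52  -0.302  0.107] [360. 222.]
top pinpoint stand 0.83 [ 0.544 -0.226  0.002] [322. 217.]
top find_in stand 0.8 [ 0.533 -0.211  0.062] [321. 218.]
top pinpoint well_mouth 0.87 [0.561 0.138 0.118] [186. 200.]
top find_in well_mouth 0.71 [0.555 0.135 0.038] [190. 207
[... 1088 characters left out ...]
545 -0.229 -0.   ] [257. 185.]
side find_in stand 0.78 [ 0.548 -0.201  0.041] [255. 178.]
side pinpoint well_mouth 0.69 [0.569 0.141 0.114] [231. 222.]
side find_in well_mouth 0.89 [0.562 0.172 0.033] [233. 259.]
side pinpoint wheel 0.63 [ 0.567  0.14  -0.002] [233. 262.]
side find_in wheel 0.62 [0.565 0.17  0.033] [232. 259.]
side find_in wheel 0.46 [ 0.545 -0.226  0.129] [256. 147.]
side find_in wheel 0.31 [ 0.543 -0.214  0.162] [257. 139.]
1.1 [ 0.2556342  -0.5150149   0.23129973] [[ 4.44605420e-01 -1.68712551e-06  8.95726532e-01]
 [-8.95726531e-01  4.00979579e-05  4.44605420e-01]
 [-3.66669099e-05 -9.99999999e-01  1.63165663e-05]] [ 0.50448421 -0.44462046  1.07607403] 0.08542889991485039
```

View images.

View pics/top0.png

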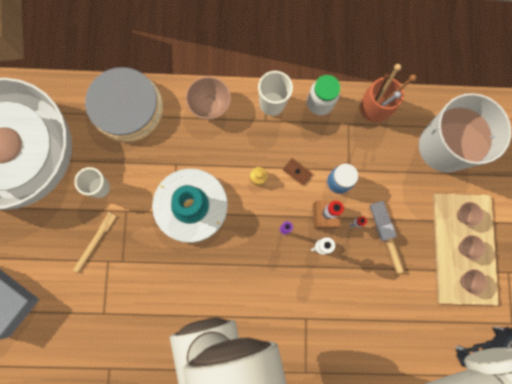

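View pics/side0.png

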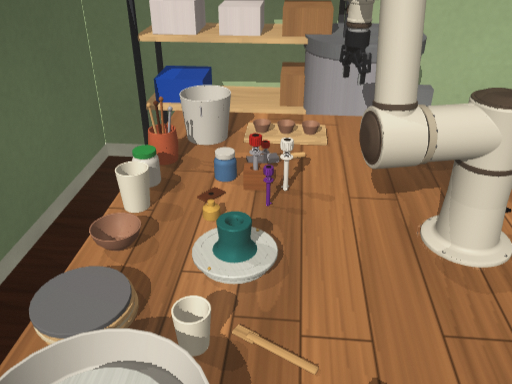

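```bash
python3 - <<'E'
import cv2,numpy as np
a=cv2.imread('pics/top0.png')[180:280,260:420];b=cv2.imread('pics/side0.png')[115:225,190:310]
cv2.imwrite('pics/crop0.png',np.vstack([cv2.resize(a,(480,300),interpolation=3),cv2.resize(b,(480,300),interpolation=3)]))
E
```

```text
(no output)
```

View pics/crop0.png

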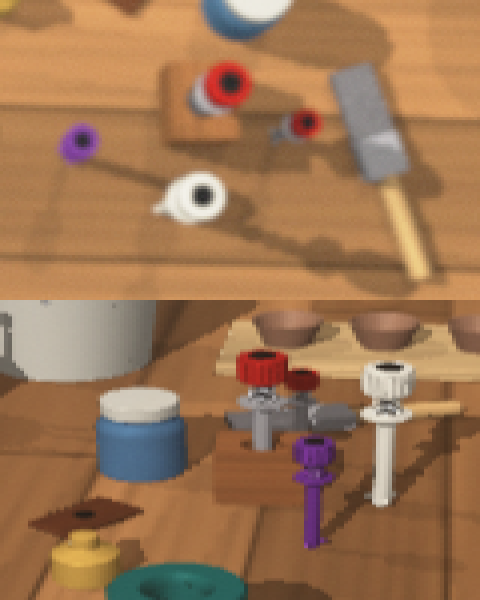

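```bash
cat >> h.py <<'E'
def rel(P,name=''):
    s=r.get_state();R=np.array(s['tcp_rot']);print(name,'tool offset mm',(R.T@(np.array(P)-s['ee_pos'])*1000).round(1))
def st():
    s=r.get_state();print('t',round(s['clock'],2),'p',np.round(np.array(s['ee_pos'])*1000,1),'f',np.round(s['contact_force'],2),'m',np.round(s['moment'],3),'op',round(s['opening']*1000,1),'q',np.round(s['qpos'],3),'yaw',round(float(np.arctan2(s['tcp_rot'][1][0],s['tcp_rot'][0][0])),4))
E
python3 - <<'E'
from h import *
s=r.get_state();R=np.array(s['tcp_rot']);E=np.array(r.camera_params('wrist')['extrinsics'])
print('cam in tool',(R.T@(E[:3,3]-s['ee_pos'])).round(3),'axes',(R.T@E[:3,:3]).round(2))
print(r.camera_params('wrist')['mtx'])
rel([0.546,-0.229,0.24])
E
```

```text
cam in tool [-0.001 -0.143  0.076] axes [[ 1.    0.   -0.  ]
 [ 0.   -0.29  0.96]
 [ 0.   -0.96 -0.29]]
[[333.96985595   0.         258.25285617]
 [  0.         333.96985595 196.43221786]
 [  0.           0.           1.        ]]
 tool offset mm [-127.1   -8.7  387.3]
```

The pictures show the following:
- **Candidates:** large red knob in the stand at top (336,208), small red (362,221), purple (287,228) and white (323,246).
- **Choice:** the large red screw in the stand. The crop confirms it.
- **Chuck:** teal, at top (190,205).

I'll move above the screw now.

Emit:
play_rows(
  increments=[
    {"offset":[-15,-10,45],"rot":[0,0,0],"grip":60},
    {"offset":[-30,-20,90],"rot":[0,0,0],"grip":60},
    {"offset":[-45,-20,135],"rot":[0,0,0],"grip":60},
    {"offset":[-60,-20,180],"rot":[0,0,0],"grip":60},
    {"offset":[-75,-20,225],"rot":[0,0,0],"grip":60},
    {"offset":[-90,-20,270],"rot":[0,0,0],"grip":60},
    {"offset":[-105,-20,315],"rot":[0,0,0],"grip":60},
    {"offset":[-118,-20,352],"rot":[0,0,0],"grip":60},
  ],
)

```text
clock: 1.9
ee_pos: [0.52, -0.2507, 0.2515]
tcp_rot: [[0.446, 0.001, 0.895], [-0.895, -0.0, 0.446], [0.0, -1.0, 0.0]]
contact_force: [0.3, -0.9, 0.5]
opening: 0.0603
```

Emit:
play_rows(
  increments=[
    {"offset":[-9,0,35],"rot":[0,0,0],"grip":60},
    {"offset":[-9,0,35],"rot":[0,0,0],"grip":60},
    {"offset":[-9,0,35],"rot":[0,0,0],"grip":60},
  ],
)

```text
clock: 2.2
ee_pos: [0.546, -0.2288, 0.2511]
tcp_rot: [[0.446, -0.001, 0.895], [-0.895, -0.0, 0.446], [-0.0, -1.0, -0.001]]
contact_force: [-0.0, -0.4, -0.2]
opening: 0.0599
```

```bash
python3 - <<'E'
from h import *
st()
E=np.array(r.camera_params('wrist')['extrinsics'])
im=snap('wrist','w1'); 
for q in ['knob_mid','screw_tip','stand']:
    for f in ('pinpoint','find_in'):
        for d in getattr(r,f)('wrist',q)[:3]:
            P=w('wrist',d['xyz'],E); print(f,q,round(d['confidence'],2),P.round(4),px('wrist',P).round(0))
hsv=cv2.cvtColor(im,cv2.COLOR_RGB2HSV);m=(((hsv[...,0]<8)|(hsv[...,0]>172))&(hsv[...,1]>170)&(hsv[...,2]>80)).astype(np.uint8)
n,l,s,c=cv2.connectedComponentsWithStats(m)
for i in range(1,n):
    if s[i,4]>150: print(s[i],c[i])
st()
E
```

```text
t 2.2 p [ 546.  -228.8  251.1] f [-0.05 -0.38 -0.24] m [ 0.016 -0.001 -0.066] op 59.9 q [-6.010e-01  1.890e-01  1.523e+00 -1.000e-03  1.430e+00  5.080e-01] yaw -1.1084
pinpoint knob_mid 0.87 [ 0.452  -0.2044  0.1511] [182. 281.]
pinpoint knob_mid 0.74 [ 0.5484 -0.2248  0.1525] [256. 192.]
pinpoint knob_mid 0.63 [ 0.5226 -0.3086  0.1026] [323. 238.]
find_in knob_mid 0.89 [ 0.5548 -0.2254  0.1672] [260. 190.]
find_in knob_mid 0.84 [ 0.5294 -0.3057  0.1124] [326. 235.]
find_in knob_mid 0.84 [ 0.4636 -0.2127  0.1644] [194. 283.]
pinpoint screw_tip 0.93 [ 0.5222 -0.306   0.0024] [306. 204.]
pinpoint screw_tip 0.79 [ 0.5478 -0.2312  0.0014] [261. 159.]
pinpoint screw_tip 0.65 [ 0.4616 -0.2097 -0.0018] [215. 212.]
find_in screw_tip 0.87 [ 0.5504 -0.2278  0.1615] [260. 195.]
find_in screw_tip 0.81 [ 0.4669 -0.2144  0.1156] [207. 252.]
find_in screw_tip 0.65 [ 0.5057 -0.1175  0.1227] [117. 171.]
pinpoint stand 0.64 [ 0.5495 -0.2322 -0.0024] [263. 158.]
[ 237  170   51   54 1584] [261.58585859 195.70896465]
[310 223  29  29 467] [322.80728051 235.5117773 ]
t 2.55 p [ 545.3 -229.9  251.4] f [ 0.96 -0.02  0.09] m [-0.005  0.01   0.007] op 59.8 q [-0.603  0.189  1.523 -0.     1.43   0.508] yaw -1.1114
```

View pics/w1.png

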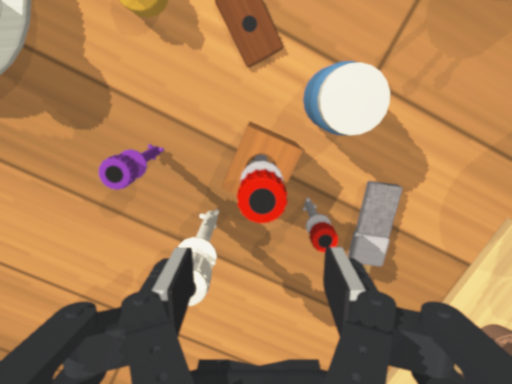

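```bash
cat >> h.py <<'E'
def bp(cam,uv,z,E=None):
    c=r.camera_params(cam);E=np.array(c['extrinsics']) if E is None else E
    d=E[:3,:3]@np.linalg.inv(np.array(c['mtx']))@np.array([uv[0],uv[1],1.]);return E[:3,3]+d*(z-E[2,3])/d[2]
E
python3 - <<'E'
from h import *
im=cv2.cvtColor(cv2.imread('pics/w1.png'),cv2.COLOR_BGR2RGB)
hsv=cv2.cvtColor(im,cv2.COLOR_RGB2HSV);m=(((hsv[...,0]<8)|(hsv[...,0]>172))&(hsv[...,1]>170)&(hsv[...,2]>80)).astype(np.uint8)
dk=(im.max(2)<60).astype(np.uint8)
for mm in (dk,):
    n,l,s,c=cv2.connectedComponentsWithStats(mm[160:240,220:300].copy())
    for i in range(1,n):
        if s[i,4]>60: uv=c[i]+[220,160];print(s[i],uv,bp('wrist',uv,0.164))
# top camera
top=cv2.cvtColor(cv2.imread('pics/top0.png'),cv2.COLOR_BGR2RGB)
n,l,s,c=cv2.connectedComponentsWithStats((top.max(2)<75)[195:225,320:355].astype(np.uint8).copy())
for i in range(1,n):
    if s[i,4]>8: uv=c[i]+[320,195];print('top',s[i],uv,bp('top',uv,0.164))
cv2.imwrite('pics/w1c.png',cv2.resize(cv2.imread('pics/w1.png')[150:250,200:360],(800,500),interpolation=2))
rel([0.5460,-0.229,0.127])
E
```

```text
[ 31  30  23  22 412] [261.88106796 200.66019417] [ 0.54785561 -0.2303591   0.164     ]
top [15 10  4  5 17] [336.47058824 207.35294118] [ 0.54705122 -0.23040262  0.164     ]
 tool offset mm [ -0.5 124.4   1. ]
```

View pics/w1c.png

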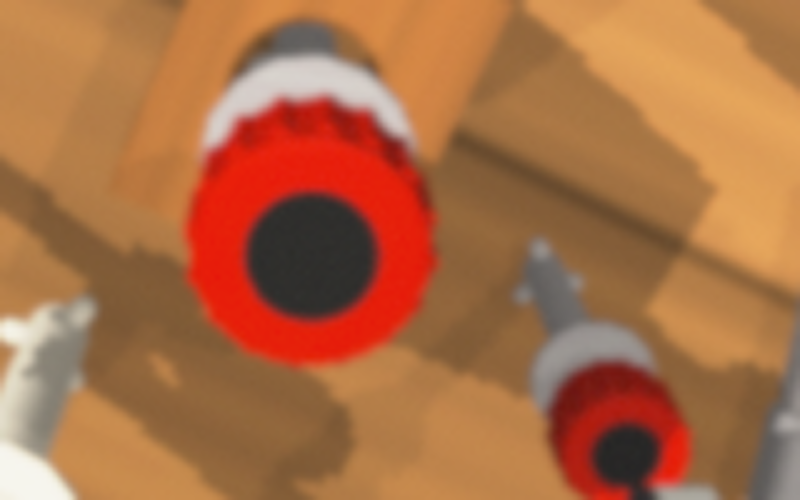

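Emit:
play_rows(
  increments=[
    {"offset":[1,30,1],"rot":[0,0,0],"grip":60},
    {"offset":[1,60,1],"rot":[0,0,0],"grip":60},
    {"offset":[1,70,1],"rot":[0,0,0],"grip":60},
    {"offset":[1,70,1],"rot":[0,0,0],"grip":60},
    {"offset":[1,70,1],"rot":[0,0,0],"grip":60},
  ],
)

```text
clock: 3.05
ee_pos: [0.5477, -0.2302, 0.1827]
tcp_rot: [[0.444, 0.001, 0.896], [-0.896, -0.001, 0.444], [0.002, -1.0, 0.001]]
contact_force: [0.1, -0.5, 1.0]
opening: 0.0601
```

```bash
python3 - <<'E'
from h import *
st()
E=np.array(r.camera_params('wrist')['extrinsics'])
im=snap('wrist','w2')
n,l,s,c=cv2.connectedComponentsWithStats((im.max(2)<60)[180:300,200:320].astype(np.uint8).copy())
for i in range(1,n):
    if s[i,4]>60: uv=c[i]+[200,180];print(s[i],uv,bp('wrist',uv,0.164,E)); rel([*bp('wrist',uv,0.164,E)[:2],.127])
E
```

```text
t 3.05 p [ 547.7 -230.2  182.7] f [ 0.07 -0.46  0.95] m [ 0.009 -0.059  0.026] op 60.1 q [-0.601  0.245  1.595 -0.     1.3    0.509] yaw -1.1102
[ 43  47  33  31 823] [259.04617254 242.19198056] [ 0.54844221 -0.22915083  0.164     ]
 tool offset mm [-1.1 56.3  0.8]
```

View pics/w2.png

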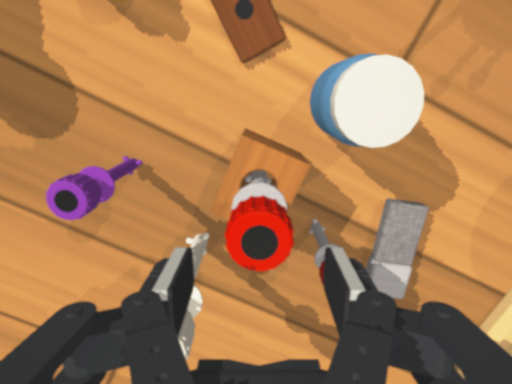

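Emit:
play_rows(
  increments=[
    {"offset":[-0.5,20,0.5],"rot":[0,0,0],"grip":60},
    {"offset":[-0.5,40,0.5],"rot":[0,0,0],"grip":60},
    {"offset":[-0.5,55,0.5],"rot":[0,0,0],"grip":60},
    {"offset":[-0.5,55,0.5],"rot":[0,0,0],"grip":60},
  ],
)

```text
clock: 3.5
ee_pos: [0.5465, -0.2284, 0.1249]
tcp_rot: [[0.445, -0.002, 0.896], [-0.896, 0.002, 0.445], [-0.003, -1.0, -0.001]]
contact_force: [-0.4, -1.1, 0.3]
opening: 0.0604
```

Emit:
play_rows(
  increments=[
    {"offset":[0,0,0],"rot":[0,0,0],"grip":48},
    {"offset":[0,0,0],"rot":[0,0,0],"grip":40},
    {"offset":[0,0,0],"rot":[0,0,0],"grip":30},
    {"offset":[0,0,0],"rot":[0,0,0],"grip":30},
    {"offset":[0,0,0],"rot":[0,0,0],"grip":30},
  ],
)

```text
clock: 4.0
ee_pos: [0.5481, -0.2295, 0.1274]
tcp_rot: [[0.445, 0.002, 0.896], [-0.896, -0.001, 0.445], [0.002, -1.0, 0.001]]
contact_force: [1.1, -0.7, 2.8]
opening: 0.0349
```

```bash
python3 - <<'E'
from h import *
st()
E=np.array(r.camera_params('wrist')['extrinsics'])
im=snap('wrist','w3')
n,l,s,c=cv2.connectedComponentsWithStats((im.max(2)<60)[230:340,210:310].astype(np.uint8).copy())
for i in range(1,n):
    if s[i,4]>60: uv=c[i]+[210,230];print(s[i],uv,bp('wrist',uv,0.164,E)); rel([*bp('wrist',uv,0.164,E)[:2],.127])
E
```

```text
t 4.0 p [ 548.1 -229.5  127.4] f [ 1.1  -0.69  2.8 ] m [-0.125 -0.133 -0.008] op 34.9 q [-0.6    0.303  1.64  -0.     1.196  0.51 ] yaw -1.1099
[  0  15  11  88 266] [212.85714286 282.57142857] [ 0.54997563 -0.20898803  0.164     ]
 tool offset mm [-17.5   0.2  10.9]
[ 87  14  13  86 367] [304.47138965 285.35694823] [ 0.56371413 -0.23925798  0.164     ]
 tool offset mm [15.8  0.2  9.7]
[  23   55   51   45 1745] [257.90544413 306.91117479] [ 0.54803482 -0.22816193  0.164     ]
 tool offset mm [-1.1  0.2  0.6]
```

View pics/w3.png

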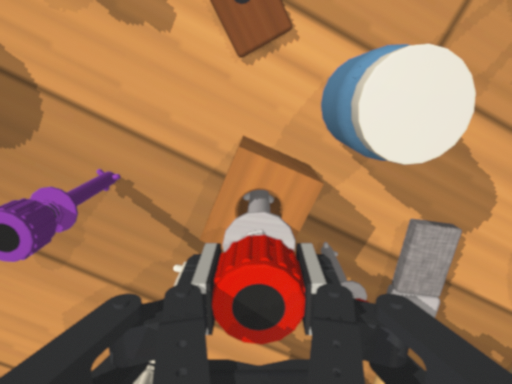

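Gripped: w3 shows the red knob between the pads, centred at (258,307), and the opening is 34.9 mm. I'll lift straight up.

Emit:
play_rows(
  increments=[
    {"offset":[0,-15,0],"rot":[0,0,0],"grip":30},
    {"offset":[0,-40,0],"rot":[0,0,0],"grip":30},
    {"offset":[0,-70,0],"rot":[0,0,0],"grip":30},
    {"offset":[0,-105,0],"rot":[0,0,0],"grip":30},
    {"offset":[0,-135,0],"rot":[0,0,0],"grip":30},
    {"offset":[0,-160,0],"rot":[0,0,0],"grip":30},
    {"offset":[0,-160,0],"rot":[0,0,0],"grip":30},
  ],
)

```text
clock: 4.75
ee_pos: [0.5488, -0.2298, 0.2915]
tcp_rot: [[0.445, 0.006, 0.896], [-0.896, -0.004, 0.445], [0.007, -1.0, 0.004]]
contact_force: [0.0, 0.3, -0.6]
opening: 0.0351
```

```bash
python3 - <<'E'
from h import *
st()
snap('wrist','w4'); snap('side','s4')
a=cv2.imread('pics/s4.png')[60:220,180:340]
cv2.imwrite('pics/s4c.png',cv2.resize(a,(560,560),interpolation=2))
rel([0.564,0.139,0.287])
st()
E
```

```text
t 4.75 p [ 548.8 -229.8  291.5] f [ 0.03  0.25 -0.57] m [0.01  0.018 0.038] op 35.1 q [-0.6    0.171  1.465  0.     1.498  0.51 ] yaw -1.1099
 tool offset mm [-321.9   -0.7  178.6]
t 4.85 p [ 547.2 -228.8  286.2] f [-0.44  0.73 -1.93] m [-0.01   0.017  0.03 ] op 34.9 q [-0.6    0.174  1.471  0.     1.497  0.51 ] yaw -1.1099
```

View pics/w4.png

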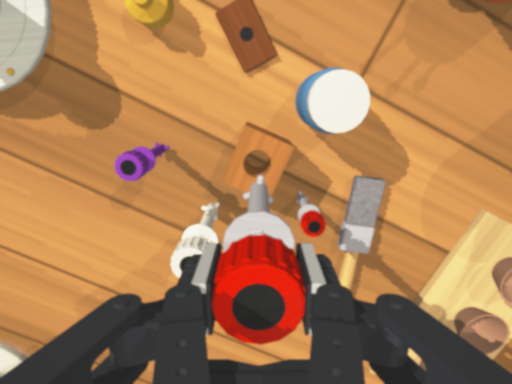

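View pics/s4c.png

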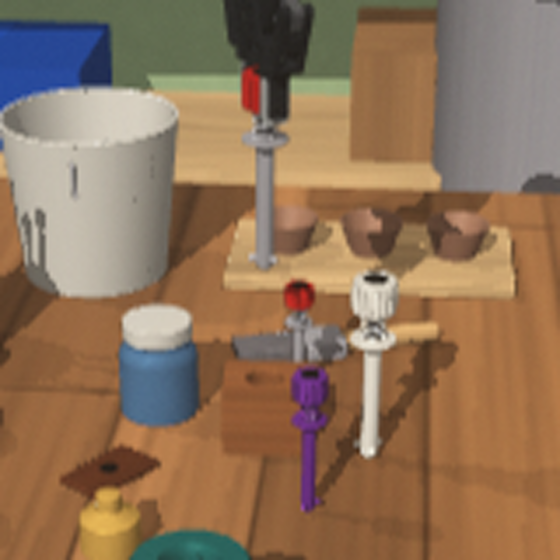

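Emit:
play_rows(
  increments=[
    {"offset":[-18,0,10],"rot":[0,0,0],"grip":30},
    {"offset":[-54,0,30],"rot":[0,0,0],"grip":30},
    {"offset":[-90,0,50],"rot":[0,0,0],"grip":30},
    {"offset":[-126,0,70],"rot":[0,0,0],"grip":30},
    {"offset":[-162,0,90],"rot":[0,0,0],"grip":30},
    {"offset":[-198,0,110],"rot":[0,0,0],"grip":30},
    {"offset":[-234,0,130],"rot":[0,0,0],"grip":30},
    {"offset":[-270,0,148],"rot":[0,0,0],"grip":30},
  ],
)

```text
clock: 5.65
ee_pos: [0.5585, 0.0805, 0.2837]
tcp_rot: [[0.445, -0.005, 0.896], [-0.896, 0.0, 0.445], [-0.002, -1.0, -0.004]]
contact_force: [0.3, 0.6, -1.1]
opening: 0.0346
```

Emit:
play_rows(
  increments=[
    {"offset":[-20,0,0],"rot":[0,0,0],"grip":30},
    {"offset":[-20,0,0],"rot":[0,0,0],"grip":30},
    {"offset":[-20,0,0],"rot":[0,0,0],"grip":30},
  ],
)

```text
clock: 5.95
ee_pos: [0.5501, 0.0966, 0.2845]
tcp_rot: [[0.445, -0.003, 0.895], [-0.895, -0.0, 0.445], [-0.001, -1.0, -0.003]]
contact_force: [0.8, 0.1, -1.4]
opening: 0.0348
```

```bash
python3 - <<'E'
from h import *
st()
E=np.array(r.camera_params('wrist')['extrinsics'])
im=snap('wrist','w5')
for q in ['knob_mid','screw_tip','well_mouth','wheel']:
    for f in ('pinpoint','find_in'):
        for d in getattr(r,f)('wrist',q)[:2]:
            P=w('wrist',d['xyz'],E); print(f,q,round(d['confidence'],2),P.round(4),px('wrist',P).round(0))
snap('side','s5');snap('top','t5')
for c in ('top','side'):
  for q in ('well_mouth','wheel'):
    for d in r.pinpoint(c,q)[:1]:print(c,q,w(c,d['xyz']).round(4))
st()
E
```

```text
t 5.95 p [550.1  96.6 284.5] f [ 0.78  0.14 -1.36] m [-0.081 -0.009  0.044] op 34.8 q [-4.200e-02  8.700e-02  1.570e+00 -1.000e-03  1.488e+00  1.067e+00] yaw -1.1092
pinpoint knob_mid 0.91 [0.5502 0.0985 0.3091] [254. 287.]
pinpoint knob_mid 0.78 [ 0.5025 -0.1189  0.1085] [414. 297.]
find_in knob_mid 0.92 [0.5576 0.1012 0.3226] [255. 289.]
pinpoint screw_tip 0.96 [ 0.5017 -0.1156  0.0037] [378. 253.]
pinpoint screw_tip 0.61 [0.547  0.0978 0.156 ] [255. 191.]
find_in screw_tip 0.79 [0.5588 0.1003 0.3184] [259. 281.]
find_in screw_tip 0.71 [ 0.5076 -0.1087  0.093 ] [403. 282.]
pinpoint well_mouth 0.77 [0.5649 0.1371 0.1159] [227. 144.]
find_in well_mouth 0.91 [0.5798 0.141  0.0345] [235. 121.]
pinpoint wheel 0.74 [ 0.5691  0.139  -0.0007] [235. 127.]
find_in wheel 0.7 [0.5822 0.1411 0.0367] [236. 119.]
top well_mouth [0.5644 0.138  0.1187]
top wheel [ 0.5632  0.1379 -0.0011]
side well_mouth [0.5684 0.1397 0.1123]
side wheel [ 0.5661  0.1383 -0.005 ]
t 6.7 p [551.   96.6 286.3] f [ 0.07  0.04 -1.66] m [-0.025 -0.066 -0.025] op 35.2 q [-0.042  0.086  1.568 -0.     1.488  1.068] yaw -1.1099
```

View pics/w5.png

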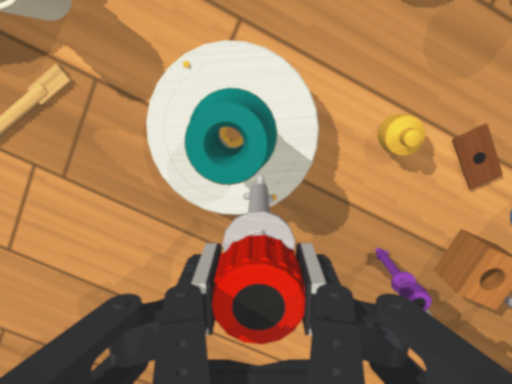

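View pics/s5.png

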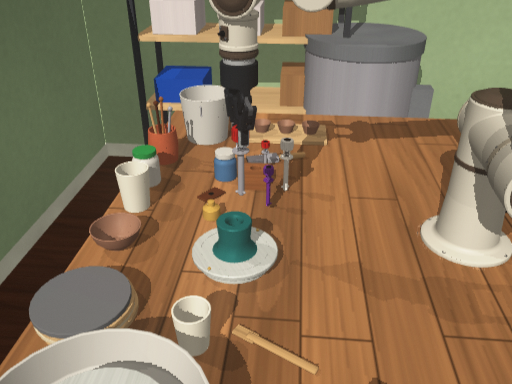

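```bash
python3 - <<'E'
from h import *
E=np.array(r.camera_params('wrist')['extrinsics'])
im=cv2.imread('pics/w5.png')
def circ(c,rad,z):
    t=np.linspace(0,2*np.pi,90)
    return np.array([px('wrist',[c[0]+rad*np.cos(a),c[1]+rad*np.sin(a),z]) for a in t])
b=im.copy();S=5;x0,y0=140,30
b=cv2.resize(b[y0:y0+120*1+80,x0:x0+200],None,fx=4,fy=4,interpolation=2)[:800,:800]
c=[0.566,0.1385]
for rad,z,col in ((.040,.115,(0,0,255)),(.0215,.115,(0,255,255)),(.0155,.107,(255,0,255)),(.1,.036,(255,0,0))):
    p=((circ(c,rad,z)-[x0,y0])*4).astype(np.int32);cv2.polylines(b,[p],True,col,1)
cv2.imwrite('pics/w5c.png',cv2.resize(b,(600,600)))
E
```

```text
(no output)
```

View pics/w5c.png

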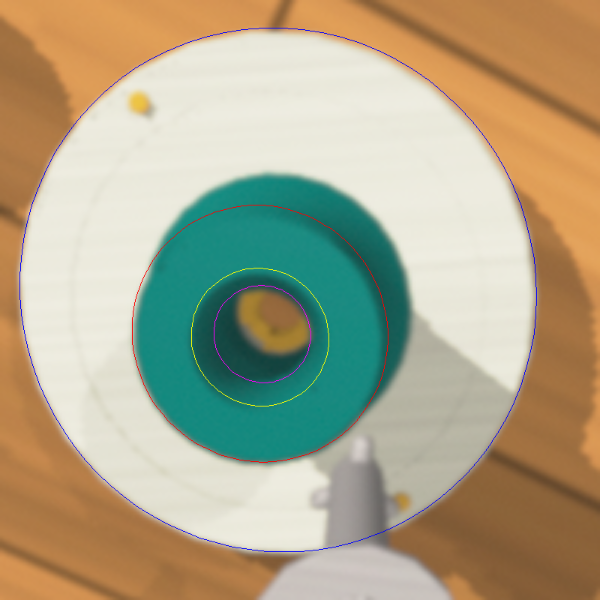

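```bash
python3 - <<'E'
from h import *
s=r.get_state();p=np.array(s['ee_pos'])
for z in (.157,.159,.161): print(px('wrist',[p[0],p[1],z]))
for dz in (0,.005): 
  c=[p[0]+.896*.001,p[1]+.445*.001];print(px('wrist',[*c,.323]))
b=cv2.imread('pics/w5.png')[160:220,225:295];cv2.imwrite('pics/w5d.png',cv2.resize(b,None,fx=8,fy=8,interpolation=2))
rel([0.5663,0.138,.286])
E
```

```text
[259.63052865 187.82266769]
[259.63722491 188.46428253]
[259.64401294 189.11469078]
[260.89510055 306.01750014]
[260.89510055 306.01750014]
 tool offset mm [-30.3   0.3  32.1]
```

View pics/w5d.png

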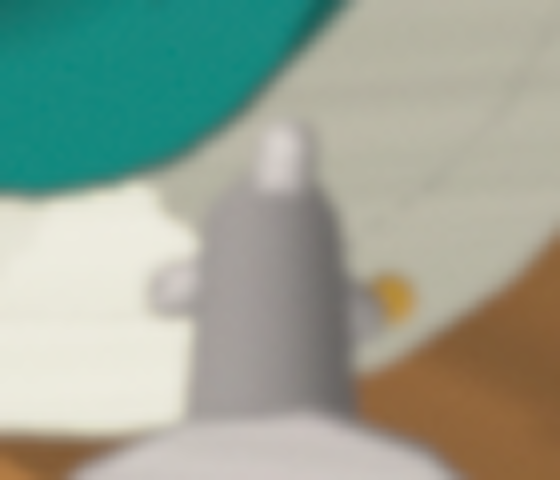

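```bash
python3 - <<'E'
from h import *
s=r.get_state();p=np.array(s['ee_pos']);R=np.array(s['tcp_rot'])
for ang in (90,210,330):
  for a in (-4,0,4):
    t=np.radians(ang+a);o=.014*np.cos(t)*R[:,0]+.014*np.sin(t)*R[:,2]
    q=px('wrist',[p[0]+o[0],p[1]+o[1],.170]);print(ang+a,((q-[225,160])*8).round(0))
E
```

```text
86 [287. 123.]
90 [278. 122.]
94 [268. 123.]
206 [154. 315.]
210 [158. 323.]
214 [164. 331.]
326 [391. 331.]
330 [396. 323.]
334 [401. 315.]
```

Emit:
play_rows(
  increments=[
    {"offset":[-15,0,15],"rot":[0,0,0],"grip":30},
    {"offset":[-30,0,31],"rot":[0,0,0],"grip":30},
    {"offset":[-30,0,31],"rot":[0,0,0],"grip":30},
    {"offset":[-30,0,31],"rot":[0,0,0],"grip":30},
    {"offset":[-30,0,31],"rot":[0,0,0],"grip":30},
  ],
)

```text
clock: 7.2
ee_pos: [0.5653, 0.1367, 0.2863]
tcp_rot: [[0.444, -0.0, 0.896], [-0.896, -0.0, 0.444], [0.0, -1.0, -0.0]]
contact_force: [-0.3, 0.6, -1.1]
opening: 0.0349
```

```bash
python3 - <<'E'
from h import *
st()
E=np.array(r.camera_params('wrist')['extrinsics'])
im=snap('wrist','w6')
im=cv2.imread('pics/w6.png')
def circ(c,rad,z):
    t=np.linspace(0,2*np.pi,90)
    return np.array([px('wrist',[c[0]+rad*np.cos(a),c[1]+rad*np.sin(a),z]) for a in t])
x0,y0=160,100
b=cv2.resize(im[y0:y0+200,x0:x0+200],None,fx=4,fy=4,interpolation=2)
c=[0.5663,0.138]
for rad,z,col in ((.040,.115,(0,0,255)),(.0215,.115,(0,255,255)),(.1,.036,(255,0,0))):
    p=((circ(c,rad,z)-[x0,y0])*4).astype(np.int32);cv2.polylines(b,[p],True,col,1)
cv2.imwrite('pics/w6c.png',cv2.resize(b,(700,700)))
rel([0.5663,0.138,.286])
E
```

```text
t 7.2 p [565.3 136.7 286.3] f [-0.3   0.63 -1.1 ] m [ 0.042 -0.038 -0.06 ] op 34.9 q [ 0.03   0.144  1.505 -0.     1.493  1.14 ] yaw -1.1103
 tool offset mm [-0.8  0.3  1.5]
```

View pics/w6c.png

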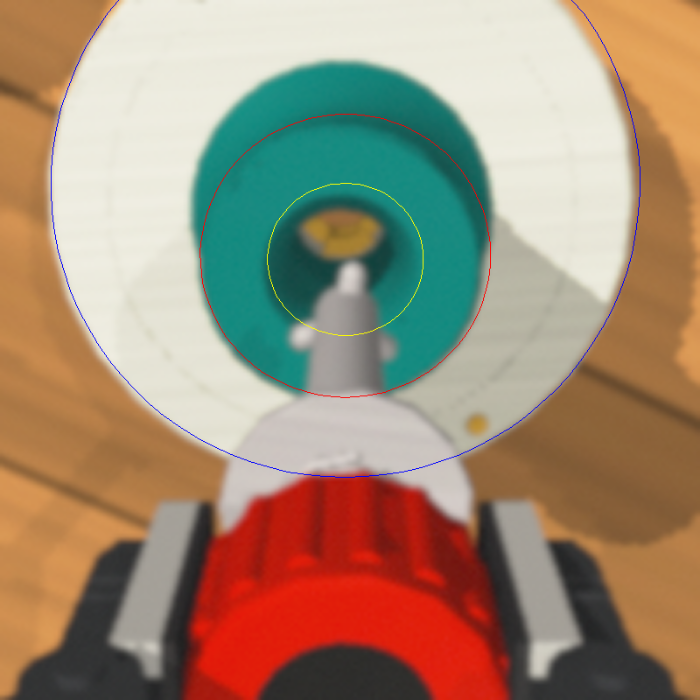

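Emit:
play_rows(
  increments=[
    {"offset":[-0.6,15,1],"rot":[0,0,0],"grip":30},
    {"offset":[-0.6,30,1],"rot":[0,0,0],"grip":30},
    {"offset":[-0.6,45,1],"rot":[0,0,0],"grip":30},
    {"offset":[-0.6,53,1],"rot":[0,0,0],"grip":30},
    {"offset":[-0.6,60,1],"rot":[0,0,0],"grip":30},
    {"offset":[-0.6,66,1],"rot":[0,0,0],"grip":30},
    {"offset":[-0.6,66,1],"rot":[0,0,0],"grip":30},
  ],
)

```text
clock: 7.95
ee_pos: [0.5656, 0.1382, 0.2194]
tcp_rot: [[0.445, -0.001, 0.896], [-0.896, -0.0, 0.445], [-0.001, -1.0, -0.001]]
contact_force: [-1.0, 0.5, -0.9]
opening: 0.0347
```

```bash
python3 - <<'E'
from h import *
st();snap('wrist','w7');st();snap('top','t7');st()
E
```

```text
t 7.95 p [565.6 138.2 219.4] f [-0.99  0.54 -0.95] m [-0.064  0.074  0.027] op 34.7 q [ 0.032  0.187  1.589 -0.     1.368  1.142] yaw -1.11
t 8.0 p [565.9 138.2 220.1] f [-0.31 -1.23 -1.06] m [-0.041  0.147 -0.016] op 34.8 q [ 0.032  0.186  1.588 -0.     1.368  1.142] yaw -1.11
t 8.05 p [566.1 138.2 220.5] f [-0.67 -0.87 -2.16] m [-0.038  0.148  0.041] op 34.5 q [ 0.032  0.186  1.587 -0.     1.368  1.142] yaw -1.11
```

View pics/w7.png

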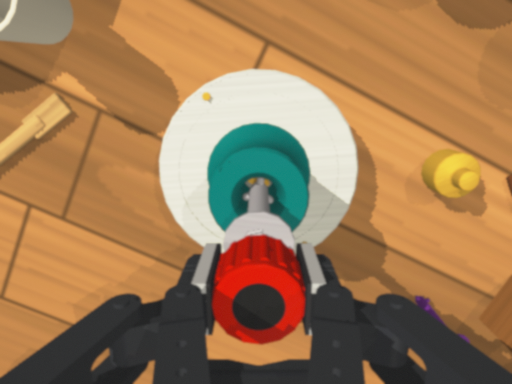

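Emit:
play_rows(
  increments=[
    {"offset":[0,10,0],"rot":[0,0,0],"grip":30},
    {"offset":[0,20,0],"rot":[0,0,0],"grip":30},
    {"offset":[0,30,0],"rot":[0,0,0],"grip":30},
    {"offset":[0,40,0],"rot":[0,0,0],"grip":30},
    {"offset":[0,50,0],"rot":[0,0,0],"grip":30},
    {"offset":[0,57,0],"rot":[0,0,0],"grip":30},
    {"offset":[0,57,0],"rot":[0,0,0],"grip":30},
  ],
)

```text
clock: 8.75
ee_pos: [0.5653, 0.1383, 0.1616]
tcp_rot: [[0.445, -0.002, 0.896], [-0.896, 0.0, 0.445], [-0.001, -1.0, -0.002]]
contact_force: [0.4, 0.0, -1.8]
opening: 0.0349
```

```bash
python3 - <<'E'
from h import *
for i in range(4): st();r.snapshot('side')
E
```

```text
t 8.75 p [565.3 138.3 161.6] f [ 0.4   0.01 -1.79] m [ 0.024 -0.055 -0.008] op 34.9 q [0.032 0.239 1.646 0.    1.259 1.142] yaw -1.11
t 8.8 p [565.8 138.3 162.6] f [-0.56 -0.56 -1.6 ] m [-0.066  0.13  -0.023] op 34.7 q [0.032 0.238 1.645 0.    1.26  1.142] yaw -1.11
t 8.85 p [566.  138.3 163.2] f [ 0.24 -0.49 -2.07] m [-0.049  0.159  0.039] op 34.6 q [0.032 0.237 1.644 0.    1.26  1.142] yaw -1.11
t 8.9 p [566.2 138.2 163.6] f [-0.32 -0.55 -2.4 ] m [-0.083  0.235  0.006] op 34.6 q [ 0.032  0.237  1.644 -0.     1.26   1.142] yaw -1.1099
```

Emit:
play_rows(
  increments=[
    {"offset":[-0.2,2,-0.5],"rot":[0,0,0],"grip":30},
    {"offset":[-0.2,4,-0.5],"rot":[0,0,0],"grip":30},
    {"offset":[-0.2,6,-0.5],"rot":[0,0,0],"grip":30},
    {"offset":[-0.2,8,-0.5],"rot":[0,0,0],"grip":30},
    {"offset":[-0.2,9,-0.5],"rot":[0,0,0],"grip":30},
    {"offset":[-0.2,9,-0.5],"rot":[0,0,0],"grip":30},
    {"offset":[-0.2,9,-0.5],"rot":[0,0,0],"grip":30},
    {"offset":[-0.2,9,-0.5],"rot":[0,0,0],"grip":30},
  ],
)

```text
clock: 9.75
ee_pos: [0.5655, 0.1382, 0.1543]
tcp_rot: [[0.445, 0.0, 0.896], [-0.896, 0.0, 0.445], [0.0, -1.0, 0.0]]
contact_force: [-1.7, -0.7, -2.0]
opening: 0.0344
```

```bash
python3 - <<'E'
from h import *
for i in range(3): st();r.snapshot('side')
E
```

```text
t 9.75 p [565.5 138.2 154.3] f [-1.65 -0.74 -1.95] m [-0.026  0.053  0.022] op 34.4 q [0.032 0.245 1.654 0.    1.243 1.142] yaw -1.11
t 9.8 p [565.5 138.2 154.3] f [-0.64 -0.49 -0.27] m [-0.039  0.055 -0.007] op 34.4 q [0.032 0.245 1.654 0.    1.243 1.142] yaw -1.11
t 9.85 p [565.5 138.2 154.3] f [ 0.23 -0.21 -1.58] m [-0.043  0.063  0.005] op 34.5 q [0.032 0.245 1.654 0.    1.243 1.142] yaw -1.11
```

Emit:
play_rows(
  increments=[
    {"offset":[0,1,0],"rot":[0,0,0],"grip":30},
    {"offset":[0,2,0],"rot":[0,0,0],"grip":30},
    {"offset":[0,3,0],"rot":[0,0,0],"grip":30},
    {"offset":[0,4,0],"rot":[0,0,0],"grip":30},
    {"offset":[0,5,0],"rot":[0,0,0],"grip":30},
    {"offset":[0,5,0],"rot":[0,0,0],"grip":30},
    {"offset":[0,5,0],"rot":[0,0,0],"grip":30},
  ],
)

```text
clock: 10.6
ee_pos: [0.5658, 0.1382, 0.1497]
tcp_rot: [[0.445, 0.001, 0.896], [-0.896, 0.0, 0.445], [0.0, -1.0, 0.001]]
contact_force: [-1.2, 0.1, 3.2]
opening: 0.0345
```

```bash
python3 - <<'E'
from h import *
for i in range(3): st();r.snapshot('side')
E
```

```text
t 10.6 p [565.8 138.2 149.7] f [-1.16  0.06  3.17] m [ 0.028  0.274 -0.008] op 34.5 q [0.032 0.25  1.657 0.    1.233 1.142] yaw -1.11
t 10.65 p [565.8 138.2 149.7] f [-1.4   0.32  3.59] m [ 0.04   0.264 -0.013] op 34.6 q [0.032 0.25  1.657 0.    1.233 1.142] yaw -1.11
t 10.7 p [565.7 138.2 149.6] f [-0.42  0.75  4.1 ] m [ 0.023  0.24  -0.018] op 34.6 q [0.032 0.251 1.657 0.    1.233 1.142] yaw -1.11
```

Emit:
play_rows(
  increments=[
    {"offset":[0,0.7,0],"rot":[0,0,0],"grip":30},
    {"offset":[0,1.5,0],"rot":[0,0,0],"grip":30},
    {"offset":[0,1.5,0],"rot":[0,-0.5,0],"grip":30},
    {"offset":[0,1.5,0],"rot":[0,-1,0],"grip":30},
    {"offset":[0,1.5,0],"rot":[0,-1.5,0],"grip":30},
    {"offset":[0,1.5,0],"rot":[0,-2,0],"grip":30},
    {"offset":[0,1.5,0],"rot":[0,-2,0],"grip":30},
  ],
)

```text
clock: 11.45
ee_pos: [0.5655, 0.1381, 0.1478]
tcp_rot: [[0.621, -0.0, 0.784], [-0.784, -0.0, 0.621], [0.0, -1.0, -0.0]]
contact_force: [-1.2, -1.5, 3.3]
opening: 0.0344
```

```bash
python3 - <<'E'
from h import *
for i in range(3): st();r.snapshot('side')
E
```

```text
t 11.45 p [565.5 138.1 147.8] f [-1.21 -1.53  3.35] m [-0.066  0.272  0.027] op 34.4 q [ 0.032  0.252  1.659 -0.     1.23   0.933] yaw -0.9004
t 11.5 p [565.5 138.1 147.7] f [-0.26 -0.76  2.96] m [-0.009  0.26   0.04 ] op 35.1 q [ 0.032  0.252  1.659 -0.     1.23   0.934] yaw -0.9016
t 11.55 p [565.4 138.1 147.7] f [-0.58 -0.94  2.65] m [-0.022  0.237  0.028] op 35.0 q [ 0.032  0.253  1.659 -0.     1.23   0.934] yaw -0.9017
```

Emit:
play_rows(
  increments=[
    {"offset":[0,1,0],"rot":[0,0,0],"grip":30},
    {"offset":[0,1.5,0],"rot":[0,-0.5,0],"grip":30},
    {"offset":[0,1.5,0],"rot":[0,-1,0],"grip":30},
    {"offset":[0,1.5,0],"rot":[0,-1.5,0],"grip":30},
    {"offset":[0,1.5,0],"rot":[0,-2,0],"grip":30},
    {"offset":[0,1.5,0],"rot":[0,-2,0],"grip":30},
  ],
)

```text
clock: 12.2
ee_pos: [0.5646, 0.1382, 0.1452]
tcp_rot: [[0.77, -0.002, 0.638], [-0.638, -0.0, 0.77], [-0.002, -1.0, -0.002]]
contact_force: [-2.0, -0.5, -1.8]
opening: 0.0345
```

```bash
python3 - <<'E'
from h import *
for i in range(3): st();r.snapshot('side')
E
```

```text
t 12.2 p [564.6 138.2 145.2] f [-1.98 -0.54 -1.79] m [-0.08   0.382 -0.062] op 34.5 q [0.032 0.255 1.661 0.    1.228 0.724] yaw -0.6915
t 12.25 p [564.6 138.2 145.2] f [-0.26 -0.18 -1.74] m [-0.063  0.355  0.013] op 34.7 q [0.032 0.255 1.661 0.    1.228 0.725] yaw -0.6926
t 12.3 p [564.7 138.2 145.2] f [-1.05 -0.79 -2.81] m [-0.093  0.412 -0.1  ] op 34.5 q [0.032 0.255 1.661 0.    1.228 0.725] yaw -0.6927
```

Emit:
play_rows(
  increments=[
    {"offset":[-0.6,1,-0.5],"rot":[0,0,0],"grip":30},
    {"offset":[-0.6,2,-0.5],"rot":[0,0,0],"grip":30},
    {"offset":[-0.6,3,-0.5],"rot":[0,0,0],"grip":30},
    {"offset":[-0.6,4,-0.5],"rot":[0,0,0],"grip":30},
    {"offset":[-0.6,4,-0.5],"rot":[0,0,0],"grip":30},
    {"offset":[-0.6,4,-0.5],"rot":[0,0,0],"grip":30},
  ],
)

```text
clock: 12.95
ee_pos: [0.5647, 0.1382, 0.1422]
tcp_rot: [[0.771, -0.0, 0.637], [-0.637, -0.0, 0.771], [-0.0, -1.0, -0.0]]
contact_force: [-1.7, 0.1, 0.1]
opening: 0.0342
```

```bash
python3 - <<'E'
from h import *
for i in range(3): st();r.snapshot('side')
E
```

```text
t 12.95 p [564.7 138.2 142.2] f [-1.66  0.06  0.06] m [ 0.028  0.575 -0.046] op 34.2 q [ 0.032  0.257  1.665 -0.     1.22   0.723] yaw -0.6911
t 13.0 p [564.6 138.2 142.1] f [-1.44  0.02  1.48] m [ 0.044  0.466 -0.051] op 34.8 q [ 0.032  0.257  1.665 -0.     1.22   0.723] yaw -0.6911
t 13.05 p [564.7 138.2 142.2] f [-1.66 -0.38  0.3 ] m [ 0.014  0.496 -0.042] op 34.5 q [ 0.032  0.257  1.665 -0.     1.22   0.723] yaw -0.6911
```

Emit:
play_rows(
  increments=[
    {"offset":[0.6,0,0.5],"rot":[0,0,0],"grip":30},
    {"offset":[1.2,0,1],"rot":[0,0,0],"grip":30},
    {"offset":[1.2,0,1],"rot":[0,0,0],"grip":30},
    {"offset":[1.2,0,1],"rot":[0,0,0],"grip":30},
  ],
)

```text
clock: 13.5
ee_pos: [0.566, 0.1383, 0.1421]
tcp_rot: [[0.771, -0.001, 0.637], [-0.637, 0.0, 0.771], [-0.001, -1.0, -0.001]]
contact_force: [-4.2, -0.4, 1.1]
opening: 0.0348
```

```bash
python3 - <<'E'
from h import *
for i in range(3): st();r.snapshot('side')
im=snap('wrist','w8')
E
```

```text
t 13.5 p [566.  138.3 142.1] f [-4.17 -0.36  1.11] m [ 0.141  0.983 -0.045] op 34.8 q [0.032 0.261 1.661 0.    1.221 0.723] yaw -0.6911
t 13.55 p [566.  138.3 142.1] f [-2.67  1.14  0.72] m [ 0.136  0.958 -0.062] op 34.8 q [0.032 0.26  1.661 0.    1.221 0.723] yaw -0.6912
t 13.6 p [566.  138.3 142.1] f [-2.57  1.48  0.02] m [ 0.115  0.969 -0.014] op 34.5 q [0.032 0.26  1.661 0.    1.221 0.723] yaw -0.6911
```

View pics/w8.png

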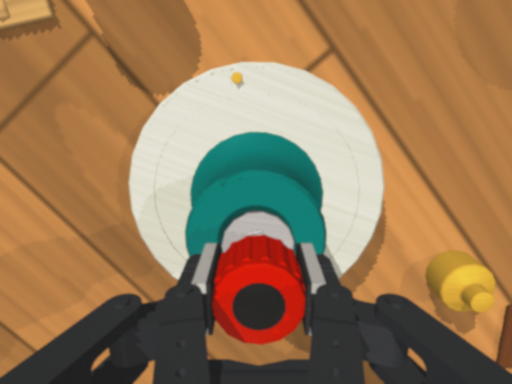

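Emit:
play_rows(
  increments=[
    {"offset":[-1,0,-0.8],"rot":[0,0,0],"grip":30},
    {"offset":[-2,0,-1.6],"rot":[0,0,0],"grip":30},
    {"offset":[-2,0,-1.6],"rot":[0,0,0],"grip":30},
    {"offset":[-2,0,-1.6],"rot":[0,0,0],"grip":30},
  ],
)

```text
clock: 14.1
ee_pos: [0.5641, 0.1381, 0.1423]
tcp_rot: [[0.77, 0.001, 0.637], [-0.637, -0.0, 0.77], [0.001, -1.0, 0.0]]
contact_force: [-1.2, -0.0, -1.7]
opening: 0.0346
```

```bash
python3 - <<'E'
from h import *
for i in range(3): st();r.snapshot('side')
E
```

```text
t 14.1 p [564.1 138.1 142.3] f [-1.23 -0.02 -1.74] m [-0.022  0.245 -0.075] op 34.6 q [ 0.032  0.254  1.668 -0.     1.218  0.724] yaw -0.6912
t 14.15 p [564.  138.1 142.3] f [-0.58  0.02 -1.16] m [-0.036  0.227 -0.123] op 34.9 q [ 0.032  0.254  1.668 -0.     1.218  0.724] yaw -0.6912
t 14.2 p [564.  138.1 142.3] f [-1.19 -0.34 -1.93] m [-0.086  0.17  -0.1  ] op 34.4 q [ 0.032  0.254  1.668 -0.     1.219  0.724] yaw -0.6912
```

Emit:
play_rows(
  increments=[
    {"offset":[-0.5,1,-0.4],"rot":[0,0,0],"grip":30},
    {"offset":[-0.5,2,-0.4],"rot":[0,0,0],"grip":30},
    {"offset":[-0.5,3,-0.4],"rot":[0,0,0],"grip":30},
    {"offset":[-0.5,3,-0.4],"rot":[0,0,0],"grip":30},
    {"offset":[-0.5,3,-0.4],"rot":[0,0,0],"grip":30},
  ],
)

```text
clock: 14.75
ee_pos: [0.5635, 0.1382, 0.1396]
tcp_rot: [[0.77, 0.001, 0.637], [-0.637, -0.0, 0.77], [0.001, -1.0, 0.001]]
contact_force: [0.1, -0.2, 2.7]
opening: 0.0344
```

```bash
python3 - <<'E'
from h import *
for i in range(3): st();r.snapshot('side')
E
```

```text
t 14.75 p [563.5 138.2 139.6] f [ 0.1  -0.16  2.74] m [-0.154  0.072 -0.048] op 34.4 q [ 0.032  0.256  1.672 -0.     1.213  0.724] yaw -0.6912
t 14.8 p [563.5 138.2 139.6] f [ 0.22 -0.33  1.15] m [-0.148  0.077 -0.049] op 34.5 q [ 0.032  0.256  1.672 -0.     1.213  0.724] yaw -0.6911
t 14.85 p [563.4 138.2 139.6] f [-0.58 -0.29  1.56] m [-0.116  0.032 -0.033] op 34.7 q [ 0.032  0.256  1.672 -0.     1.213  0.724] yaw -0.6911
```

Emit:
play_rows(
  increments=[
    {"offset":[0.2,1,-0.3],"rot":[0,0,0],"grip":30},
    {"offset":[0.2,2,-0.3],"rot":[0,0,0],"grip":30},
    {"offset":[0.2,3,-0.3],"rot":[0,0,0],"grip":30},
    {"offset":[0.2,3,-0.3],"rot":[0,0,0],"grip":30},
    {"offset":[0.2,3,-0.3],"rot":[0,0,0],"grip":30},
  ],
)

```text
clock: 15.4
ee_pos: [0.5633, 0.1379, 0.1365]
tcp_rot: [[0.771, 0.001, 0.637], [-0.637, 0.0, 0.771], [0.0, -1.0, 0.0]]
contact_force: [0.8, -1.1, 3.6]
opening: 0.0348
```

```bash
python3 - <<'E'
from h import *
for i in range(3): st();r.snapshot('side')
E
```

```text
t 15.4 p [563.3 137.9 136.5] f [ 0.83 -1.12  3.65] m [-0.133  0.002 -0.03 ] op 34.8 q [0.032 0.259 1.674 0.    1.207 0.723] yaw -0.6911
t 15.45 p [563.2 137.9 136.5] f [0.13 0.33 3.59] m [-0.116 -0.006 -0.066] op 34.9 q [0.032 0.259 1.674 0.    1.207 0.723] yaw -0.6911
t 15.5 p [563.2 137.9 136.5] f [-0.16 -0.1   4.39] m [-0.126  0.001 -0.015] op 34.7 q [0.032 0.259 1.674 0.    1.207 0.723] yaw -0.6911
```

Emit:
play_rows(
  increments=[
    {"offset":[0,0,0],"rot":[0,0.5,0],"grip":30},
    {"offset":[0,0,0],"rot":[0,1,0],"grip":30},
    {"offset":[0,0,0],"rot":[0,1.5,0],"grip":30},
    {"offset":[0,0,0],"rot":[0,2,0],"grip":30},
    {"offset":[0,0,0],"rot":[0,2,0],"grip":30},
  ],
)

```text
clock: 16.05
ee_pos: [0.5631, 0.138, 0.1364]
tcp_rot: [[0.621, 0.0, 0.784], [-0.784, 0.0, 0.621], [0.0, -1.0, 0.0]]
contact_force: [-0.0, -0.6, 3.7]
opening: 0.0351
```

```bash
python3 - <<'E'
from h import *
for i in range(3): st();r.snapshot('side')
E
```

```text
t 16.05 p [563.1 138.  136.4] f [-0.02 -0.58  3.7 ] m [-0.108  0.05  -0.003] op 35.1 q [0.032 0.259 1.675 0.    1.207 0.932] yaw -0.9006
t 16.1 p [563.1 137.9 136.4] f [ 0.04 -0.1   4.06] m [-0.022  0.038 -0.006] op 35.0 q [0.032 0.259 1.675 0.    1.207 0.931] yaw -0.8995
t 16.15 p [563.1 137.9 136.4] f [-0.12 -0.26  4.62] m [-0.067  0.012 -0.003] op 34.8 q [0.032 0.259 1.675 0.    1.207 0.931] yaw -0.8993
```

Emit:
play_rows(
  increments=[
    {"offset":[0,0,0],"rot":[0,0.5,0],"grip":30},
    {"offset":[0,0,0],"rot":[0,1,0],"grip":30},
    {"offset":[0,0.4,0],"rot":[0,1.5,0],"grip":30},
    {"offset":[0,0.8,0],"rot":[0,2,0],"grip":30},
    {"offset":[0,0.8,0],"rot":[0,2,0],"grip":30},
  ],
)

```text
clock: 16.7
ee_pos: [0.5628, 0.1382, 0.1354]
tcp_rot: [[0.445, -0.001, 0.895], [-0.895, 0.001, 0.445], [-0.001, -1.0, -0.0]]
contact_force: [-0.9, 0.9, 4.8]
opening: 0.0343
```

```bash
python3 - <<'E'
from h import *
for i in range(3): st();r.snapshot('side')
E
```

```text
t 16.7 p [562.8 138.2 135.4] f [-0.93  0.89  4.82] m [0.228 0.184 0.037] op 34.3 q [3.200e-02 2.600e-01 1.675e+00 1.000e-03 1.206e+00 1.141e+00] yaw -1.1094
t 16.75 p [562.9 138.2 135.5] f [-0.53  0.02  4.91] m [0.239 0.198 0.022] op 34.9 q [3.200e-02 2.600e-01 1.675e+00 1.000e-03 1.206e+00 1.140e+00] yaw -1.1083
t 16.8 p [562.9 138.1 135.5] f [-0.8   0.95  4.47] m [ 0.29   0.203 -0.   ] op 35.0 q [0.032 0.26  1.675 0.    1.206 1.14 ] yaw -1.1083
```

Emit:
play_rows(
  increments=[
    {"offset":[-0.7,0,-0.2],"rot":[0,0,0],"grip":30},
    {"offset":[-0.7,0,-0.2],"rot":[0,0.5,0],"grip":30},
    {"offset":[-0.7,0,-0.2],"rot":[0,1,0],"grip":30},
    {"offset":[-0.7,0.3,-0.2],"rot":[0,1.5,0],"grip":30},
    {"offset":[-0.7,0.5,-0.2],"rot":[0,2,0],"grip":30},
    {"offset":[-0.7,0.5,-0.2],"rot":[0,2,0],"grip":30},
  ],
)

```text
clock: 17.45
ee_pos: [0.5626, 0.1383, 0.135]
tcp_rot: [[0.249, 0.0, 0.968], [-0.968, -0.0, 0.249], [0.0, -1.0, 0.0]]
contact_force: [-0.2, 1.2, 4.6]
opening: 0.0349
```

```bash
python3 - <<'E'
from h import *
for i in range(3): st();r.snapshot('side')
E
```

```text
t 17.45 p [562.6 138.3 135. ] f [-0.21  1.25  4.62] m [0.002 0.087 0.001] op 34.9 q [ 0.033  0.26   1.677 -0.     1.205  1.352] yaw -1.319
t 17.5 p [562.6 138.3 135.1] f [-0.22 -0.5   3.42] m [ 0.077  0.109 -0.025] op 34.8 q [ 0.033  0.26   1.677 -0.     1.205  1.351] yaw -1.3179
t 17.55 p [562.7 138.3 135.1] f [-0.41 -0.03  4.19] m [ 0.019  0.099 -0.018] op 34.8 q [ 0.033  0.26   1.677 -0.     1.205  1.351] yaw -1.3179
```

Emit:
play_rows(
  increments=[
    {"offset":[-0.2,0.3,0],"rot":[0,0.5,0],"grip":30},
    {"offset":[-0.2,0.6,0],"rot":[0,1,0],"grip":30},
    {"offset":[-0.2,0.9,0],"rot":[0,1.5,0],"grip":30},
    {"offset":[-0.2,1.2,0],"rot":[0,2,0],"grip":30},
    {"offset":[-0.2,1.2,0],"rot":[0,2,0],"grip":30},
  ],
)

```text
clock: 18.1
ee_pos: [0.5626, 0.1385, 0.1338]
tcp_rot: [[0.043, 0.0, 0.999], [-0.999, -0.0, 0.043], [0.0, -1.0, 0.0]]
contact_force: [-0.1, -0.2, 5.2]
opening: 0.0347
```

```bash
python3 - <<'E'
from h import *
for i in range(3): st();r.snapshot('side')
E
```

```text
t 18.1 p [562.6 138.5 133.8] f [-0.13 -0.21  5.21] m [-0.051  0.036 -0.021] op 34.7 q [ 0.033  0.262  1.678 -0.     1.202  1.561] yaw -1.5282
t 18.15 p [562.6 138.5 133.8] f [-0.81 -0.38  4.08] m [-0.057  0.056  0.012] op 34.8 q [ 0.033  0.262  1.678 -0.     1.202  1.56 ] yaw -1.5271
t 18.2 p [562.6 138.5 133.9] f [-0.59 -0.06  3.88] m [-0.039  0.111  0.038] op 34.2 q [ 0.033  0.261  1.677 -0.     1.202  1.56 ] yaw -1.5271
```

Emit:
play_rows(
  increments=[
    {"offset":[0,0.3,0],"rot":[0,0.4,0],"grip":30},
    {"offset":[0,0.6,0],"rot":[0,0.8,0],"grip":30},
    {"offset":[0,0.8,0],"rot":[0,1.2,0],"grip":30},
    {"offset":[0,0.8,0],"rot":[0,1.5,0],"grip":30},
    {"offset":[0,0.8,0],"rot":[0,1.5,0],"grip":30},
  ],
)

```text
clock: 18.75
ee_pos: [0.5626, 0.1386, 0.1331]
tcp_rot: [[-0.114, 0.0, 0.993], [-0.993, -0.0, -0.114], [0.0, -1.0, 0.0]]
contact_force: [-0.3, -1.0, 4.3]
opening: 0.0346
```

```bash
python3 - <<'E'
from h import *
for i in range(3): st();r.snapshot('side')
E
```

```text
t 18.75 p [562.6 138.6 133.1] f [-0.27 -0.98  4.31] m [-0.09   0.057 -0.03 ] op 34.6 q [ 0.033  0.262  1.678 -0.     1.201  1.718] yaw -1.6851
t 18.8 p [562.6 138.6 133.1] f [-0.21 -1.03  3.92] m [-0.083  0.013 -0.096] op 34.7 q [ 0.033  0.262  1.678 -0.     1.201  1.718] yaw -1.6846
t 18.85 p [562.6 138.5 133. ] f [ 0.03 -0.29  3.74] m [-0.084  0.075 -0.007] op 34.8 q [ 0.033  0.262  1.678 -0.     1.201  1.718] yaw -1.6847
```

Emit:
play_rows(
  increments=[
    {"offset":[0,0.3,0],"rot":[0,0.25,0],"grip":30},
    {"offset":[0,0.5,0],"rot":[0,0.5,0],"grip":30},
    {"offset":[0,0.5,0],"rot":[0,0.75,0],"grip":30},
    {"offset":[0,0.5,0],"rot":[0,0.75,0],"grip":30},
  ],
)

```text
clock: 19.3
ee_pos: [0.5626, 0.1386, 0.1325]
tcp_rot: [[-0.193, 0.0, 0.981], [-0.981, -0.0, -0.193], [0.0, -1.0, 0.0]]
contact_force: [-0.0, 0.6, 5.3]
opening: 0.0348
```

```bash
python3 - <<'E'
from h import *
for i in range(3): st();r.snapshot('side')
E
```

```text
t 19.3 p [562.6 138.6 132.5] f [-0.    0.63  5.27] m [-0.114  0.006 -0.051] op 34.8 q [ 0.033  0.263  1.678 -0.     1.2    1.799] yaw -1.7654
t 19.35 p [562.5 138.6 132.5] f [-0.76  0.41  4.61] m [-0.071 -0.008 -0.063] op 34.4 q [ 0.033  0.263  1.678 -0.     1.2    1.798] yaw -1.7646
t 19.4 p [562.5 138.6 132.5] f [ 0.67 -1.56  4.81] m [-0.17  -0.06   0.013] op 34.1 q [ 0.033  0.263  1.678 -0.     1.2    1.798] yaw -1.7644
```

Emit:
play_rows(
  increments=[
    {"offset":[0,0.2,0],"rot":[0,0.25,0],"grip":30},
    {"offset":[0,0.3,0],"rot":[0,0.5,0],"grip":30},
    {"offset":[0,0.3,0],"rot":[0,0.75,0],"grip":30},
    {"offset":[0,0.3,0],"rot":[0,0.75,0],"grip":30},
  ],
)

```text
clock: 19.85
ee_pos: [0.5626, 0.1385, 0.1322]
tcp_rot: [[-0.27, 0.0, 0.963], [-0.963, -0.0, -0.27], [0.0, -1.0, 0.0]]
contact_force: [-0.1, -0.8, 5.4]
opening: 0.0352
```

```bash
python3 - <<'E'
from h import *
for i in range(3): st();r.snapshot('side')
E
```

```text
t 19.85 p [562.6 138.5 132.2] f [-0.06 -0.84  5.35] m [-0.246 -0.043 -0.081] op 35.2 q [ 0.033  0.263  1.679 -0.     1.199  1.877] yaw -1.8441
t 19.9 p [562.6 138.5 132.2] f [ 1.04 -0.53  4.77] m [-0.242 -0.004 -0.014] op 34.8 q [ 0.033  0.263  1.679 -0.     1.199  1.876] yaw -1.8432
t 19.95 p [562.6 138.5 132.2] f [ 0.27 -0.73  4.74] m [-0.289 -0.037 -0.012] op 34.7 q [ 0.033  0.263  1.679 -0.     1.199  1.876] yaw -1.843
```

Emit:
play_rows(
  increments=[
    {"offset":[0.5,0.1,0.1],"rot":[0,0.2,0],"grip":30},
    {"offset":[0.5,0.2,0.1],"rot":[0,0.4,0],"grip":30},
    {"offset":[0.5,0.2,0.1],"rot":[0,0.6,0],"grip":30},
    {"offset":[0.5,0.2,0.1],"rot":[0,0.6,0],"grip":30},
  ],
)

```text
clock: 20.4
ee_pos: [0.5626, 0.138, 0.132]
tcp_rot: [[-0.33, 0.0, 0.944], [-0.944, -0.0, -0.33], [0.0, -1.0, 0.0]]
contact_force: [0.7, -1.1, 4.6]
opening: 0.0348
```

```bash
python3 - <<'E'
from h import *
for i in range(3): st();r.snapshot('side')
E
```

```text
t 20.4 p [562.6 138.  132. ] f [ 0.67 -1.06  4.59] m [-0.251 -0.063 -0.003] op 34.8 q [ 0.032  0.263  1.679 -0.     1.199  1.939] yaw -1.9067
t 20.45 p [562.5 138.1 132. ] f [ 0.95 -1.11  4.63] m [-0.267 -0.092 -0.013] op 34.6 q [ 0.032  0.263  1.679 -0.     1.199  1.938] yaw -1.906
t 20.5 p [562.5 138.1 132. ] f [ 0.21 -1.38  4.4 ] m [-0.319 -0.142 -0.006] op 34.5 q [ 0.032  0.263  1.679 -0.     1.199  1.938] yaw -1.9059
```

Emit:
play_rows(
  increments=[
    {"offset":[0.4,0.1,0.1],"rot":[0,0.2,0],"grip":30},
    {"offset":[0.4,0.2,0.1],"rot":[0,0.4,0],"grip":30},
    {"offset":[0.4,0.2,0.1],"rot":[0,0.4,0],"grip":30},
  ],
)

```text
clock: 20.85
ee_pos: [0.5625, 0.1377, 0.1318]
tcp_rot: [[-0.369, 0.0, 0.929], [-0.929, -0.0, -0.369], [-0.0, -1.0, 0.0]]
contact_force: [0.5, -1.0, 4.2]
opening: 0.0345
```

```bash
python3 - <<'E'
from h import *
for i in range(3): st();r.snapshot('side')
E
```

```text
t 20.85 p [562.5 137.7 131.8] f [ 0.5  -1.02  4.22] m [-0.239 -0.146  0.126] op 34.5 q [ 0.031  0.263  1.68  -0.     1.198  1.98 ] yaw -1.9486
t 20.9 p [562.5 137.7 131.8] f [ 1.45 -1.61  3.93] m [-0.261 -0.122  0.052] op 34.5 q [ 0.031  0.263  1.68  -0.     1.198  1.98 ] yaw -1.948
t 20.95 p [562.5 137.7 131.8] f [ 1.91 -1.04  3.57] m [-0.236 -0.233  0.051] op 34.4 q [0.032 0.263 1.68  0.    1.199 1.979] yaw -1.9478
```

Emit:
play_rows(
  increments=[
    {"offset":[0.2,0.3,-0.3],"rot":[0,0.15,0],"grip":30},
    {"offset":[0.2,0.5,-0.3],"rot":[0,0.3,0],"grip":30},
    {"offset":[0.2,0.5,-0.3],"rot":[0,0.3,0],"grip":30},
  ],
)

```text
clock: 21.3
ee_pos: [0.5622, 0.1377, 0.1314]
tcp_rot: [[-0.398, 0.0, 0.918], [-0.918, 0.0, -0.398], [-0.0, -1.0, 0.0]]
contact_force: [1.2, -0.7, 5.0]
opening: 0.0345
```

```bash
python3 - <<'E'
from h import *
for i in range(4): st();r.snapshot('side')
E
```

```text
t 21.3 p [562.2 137.7 131.4] f [ 1.19 -0.67  5.01] m [-0.244 -0.214  0.091] op 34.5 q [0.031 0.263 1.681 0.    1.197 2.011] yaw -1.9797
t 21.35 p [562.2 137.6 131.4] f [ 1.01 -0.49  4.65] m [-0.201 -0.208  0.12 ] op 35.0 q [0.031 0.263 1.681 0.    1.197 2.011] yaw -1.9792
t 21.4 p [562.2 137.6 131.4] f [ 1.43 -0.8   3.27] m [-0.18  -0.262  0.099] op 34.5 q [0.031 0.263 1.681 0.    1.197 2.011] yaw -1.9791
t 21.45 p [562.2 137.7 131.4] f [ 1.17 -0.21  4.16] m [-0.18  -0.248  0.072] op 34.5 q [0.031 0.263 1.681 0.    1.197 2.011] yaw -1.9791
```

Emit:
play_rows(
  increments=[
    {"offset":[0.2,0,0.7],"rot":[0,0.1,0],"grip":30},
    {"offset":[0.2,0,0.7],"rot":[0,0.3,0],"grip":30},
    {"offset":[0.2,0,0.7],"rot":[0,0.3,0],"grip":30},
  ],
)

```text
clock: 21.8
ee_pos: [0.5626, 0.1373, 0.1312]
tcp_rot: [[-0.426, -0.0, 0.905], [-0.905, 0.0, -0.426], [-0.0, -1.0, -0.0]]
contact_force: [1.2, -1.2, 4.5]
opening: 0.0344
```

```bash
python3 - <<'E'
from h import *
for i in range(4): st();r.snapshot('side')
E
```

```text
t 21.8 p [562.6 137.3 131.2] f [ 1.19 -1.17  4.47] m [-0.069 -0.174  0.154] op 34.4 q [0.031 0.264 1.68  0.    1.198 2.042] yaw -2.0113
t 21.85 p [562.6 137.3 131.3] f [ 0.9  -0.21  3.57] m [-0.09  -0.187  0.181] op 34.7 q [0.031 0.264 1.68  0.    1.198 2.041] yaw -2.0107
t 21.9 p [562.6 137.3 131.3] f [0.76 0.11 4.73] m [-0.042 -0.222  0.108] op 34.7 q [0.031 0.264 1.68  0.    1.198 2.041] yaw -2.0105
t 21.95 p [562.6 137.3 131.3] f [0.22 0.51 4.03] m [ 0.009 -0.215  0.129] op 34.6 q [0.031 0.264 1.68  0.    1.198 2.041] yaw -2.0104
```

Emit:
play_rows(
  increments=[
    {"offset":[0,0,0.3],"rot":[0,0.15,0],"grip":30},
    {"offset":[0,0,0.3],"rot":[0,0.3,0],"grip":30},
    {"offset":[0,0,0.3],"rot":[0,0.3,0],"grip":30},
  ],
)

```text
clock: 22.3
ee_pos: [0.5629, 0.1371, 0.1313]
tcp_rot: [[-0.454, -0.0, 0.891], [-0.891, 0.0, -0.454], [0.0, -1.0, -0.0]]
contact_force: [0.7, 0.6, 5.3]
opening: 0.0346
```

```bash
python3 - <<'E'
from h import *
for i in range(4): st();r.snapshot('side')
snap('wrist','w9');snap('side','s9')
a=cv2.imread('pics/s9.png')[170:290,170:300]
cv2.imwrite('pics/s9c.png',cv2.resize(a,None,fx=5,fy=5,interpolation=2)[:600])
E
```

```text
t 22.3 p [562.9 137.1 131.3] f [0.67 0.61 5.26] m [-0.006 -0.122  0.245] op 34.6 q [0.03  0.265 1.679 0.    1.198 2.073] yaw -2.0425
t 22.35 p [562.9 137.1 131.3] f [ 0.45 -0.62  5.  ] m [ 0.01  -0.113  0.289] op 35.0 q [0.03  0.265 1.679 0.    1.198 2.072] yaw -2.0419
t 22.4 p [562.9 137.1 131.3] f [ 0.85 -0.16  4.65] m [-0.    -0.141  0.238] op 34.9 q [0.03  0.265 1.679 0.    1.198 2.072] yaw -2.0419
t 22.45 p [562.9 137.1 131.3] f [-0.49  0.22  4.04] m [-0.001 -0.145  0.281] op 34.6 q [0.03  0.265 1.679 0.    1.198 2.072] yaw -2.0419
```

View pics/w9.png

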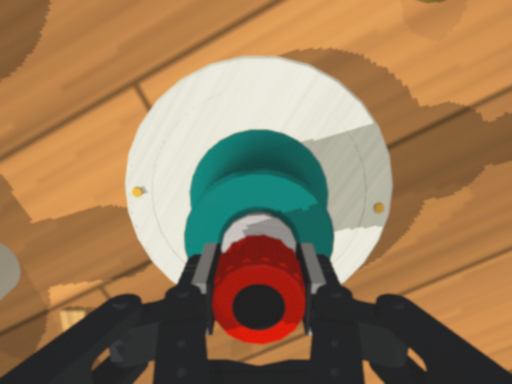

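View pics/s9c.png

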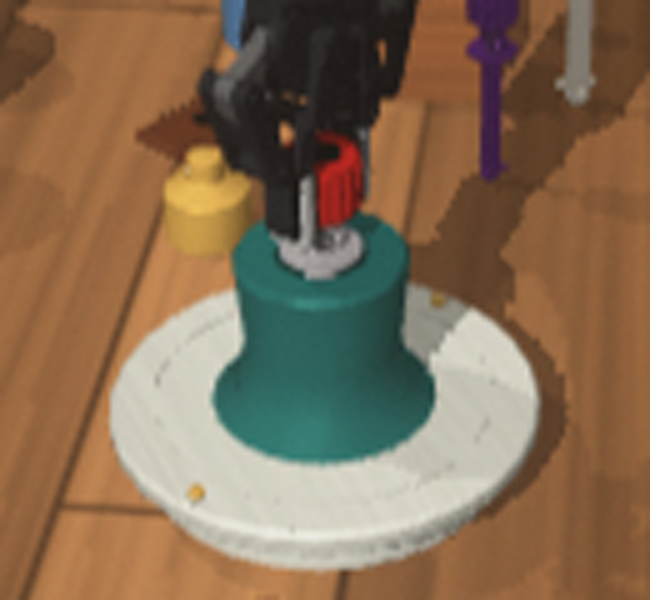

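Emit:
play_rows(
  increments=[
    {"offset":[0,0,0],"rot":[0,0.1,0],"grip":30},
    {"offset":[0,0,0],"rot":[0,0.15,0],"grip":30},
  ],
)

```text
clock: 22.8
ee_pos: [0.5629, 0.137, 0.1313]
tcp_rot: [[-0.468, 0.0, 0.884], [-0.884, -0.0, -0.468], [0.0, -1.0, 0.0]]
contact_force: [0.8, 0.4, 5.3]
opening: 0.0346
```

```bash
python3 - <<'E'
from h import *
for i in range(3): st();r.snapshot('side')
E
```

```text
t 22.8 p [562.9 137.  131.3] f [0.81 0.35 5.34] m [-0.021 -0.158  0.393] op 34.6 q [ 0.03   0.265  1.679 -0.     1.198  2.089] yaw -2.0581
t 22.85 p [562.9 137.  131.3] f [0.62 0.51 4.  ] m [ 0.078 -0.13   0.449] op 34.6 q [ 0.03   0.265  1.679 -0.     1.198  2.089] yaw -2.0582
t 22.9 p [562.9 137.1 131.3] f [0.81 0.44 3.72] m [ 0.04  -0.171  0.376] op 34.7 q [ 0.03   0.265  1.679 -0.     1.198  2.088] yaw -2.0578
```

Emit:
play_rows(
  increments=[
    {"offset":[0,0,0],"rot":[0,-0.2,0],"grip":30},
    {"offset":[0,-1,0],"rot":[0,-0.4,0],"grip":30},
    {"offset":[0,-2,0],"rot":[0,-0.4,0],"grip":30},
    {"offset":[0,-2,0],"rot":[0,-0.4,0],"grip":30},
  ],
)

```text
clock: 23.35
ee_pos: [0.5628, 0.137, 0.1333]
tcp_rot: [[-0.431, -0.0, 0.903], [-0.903, 0.0, -0.431], [0.0, -1.0, -0.0]]
contact_force: [-0.2, 0.7, 3.7]
opening: 0.0344
```

```bash
python3 - <<'E'
from h import *
for i in range(3): st();r.snapshot('side')
E
```

```text
t 23.35 p [562.8 137.  133.3] f [-0.22  0.66  3.7 ] m [ 0.022 -0.126  0.133] op 34.4 q [0.03  0.262 1.678 0.    1.202 2.046] yaw -2.016
t 23.4 p [562.8 137.  133.2] f [1.22 0.8  4.  ] m [ 0.033 -0.188  0.166] op 34.6 q [0.03  0.262 1.678 0.    1.202 2.046] yaw -2.016
t 23.45 p [562.8 137.  133.2] f [1.06 0.81 3.22] m [ 0.051 -0.189  0.142] op 34.9 q [0.03  0.262 1.678 0.    1.202 2.046] yaw -2.016
```

Emit:
play_rows(
  increments=[
    {"offset":[0,0,0],"rot":[0,0,0],"grip":42},
    {"offset":[0,0,0],"rot":[0,0,0],"grip":50},
    {"offset":[0,0,0],"rot":[0,0,0],"grip":60},
    {"offset":[0,0,0],"rot":[0,0,0],"grip":60},
    {"offset":[0,0,0],"rot":[0,0,0],"grip":60},
  ],
)

```text
clock: 24.0
ee_pos: [0.5627, 0.137, 0.133]
tcp_rot: [[-0.431, -0.001, 0.903], [-0.903, -0.0, -0.431], [0.0, -1.0, -0.001]]
contact_force: [0.1, -0.4, 0.2]
opening: 0.0599
```

Emit:
play_rows(
  increments=[
    {"offset":[0,-10,0],"rot":[0,0,0],"grip":60},
    {"offset":[0,-30,0],"rot":[0,0,0],"grip":60},
    {"offset":[0,-60,0],"rot":[0,0,0],"grip":60},
    {"offset":[0,-100,0],"rot":[0,0,0],"grip":60},
    {"offset":[0,-120,0],"rot":[0,0,0],"grip":60},
    {"offset":[0,-120,0],"rot":[0,0,0],"grip":60},
  ],
)

```text
clock: 24.6
ee_pos: [0.5652, 0.1372, 0.2586]
tcp_rot: [[-0.43, 0.009, 0.903], [-0.903, 0.0, -0.43], [-0.004, -1.0, 0.008]]
contact_force: [-0.0, 0.5, -0.3]
opening: 0.0602
```

```bash
python3 - <<'E'
from h import *
st()
E=np.array(r.camera_params('wrist')['extrinsics'])
snap('wrist','w10');
for q in ('knob_mid','screw_tip','well_mouth'):
    for d in r.pinpoint('wrist',q)[:2]: print(q,round(d['confidence'],2),w('wrist',d['xyz'],E).round(4))
snap('side','s10')
for q in ('knob_mid','well_mouth'):
    for d in r.pinpoint('side',q)[:5]: print('side',q,round(d['confidence'],2),w('side',d['xyz']).round(4))
a=cv2.imread('pics/s10.png')[170:290,170:300]
cv2.imwrite('pics/s10c.png',cv2.resize(a,None,fx=5,fy=5,interpolation=2)[:600])
snap('top','t10')
E
```

```text
t 24.6 p [565.2 137.2 258.6] f [-0.02  0.45 -0.26] m [-0.053 -0.017 -0.018] op 60.2 q [0.03  0.151 1.551 0.    1.43  2.046] yaw -2.0157
screw_tip 0.92 [ 0.5029 -0.1127  0.0026]
side knob_mid 0.69 [ 0.4576 -0.2075  0.1542]
side knob_mid 0.64 [0.5618 0.139  0.1602]
side knob_mid 0.52 [ 0.5069 -0.1189  0.1124]
side knob_mid 0.47 [ 0.5285 -0.3116  0.1011]
side well_mouth 0.8 [0.5665 0.1412 0.1145]
```

View pics/w10.png

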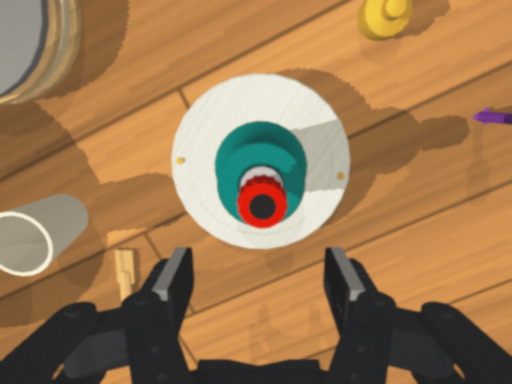

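View pics/s10c.png

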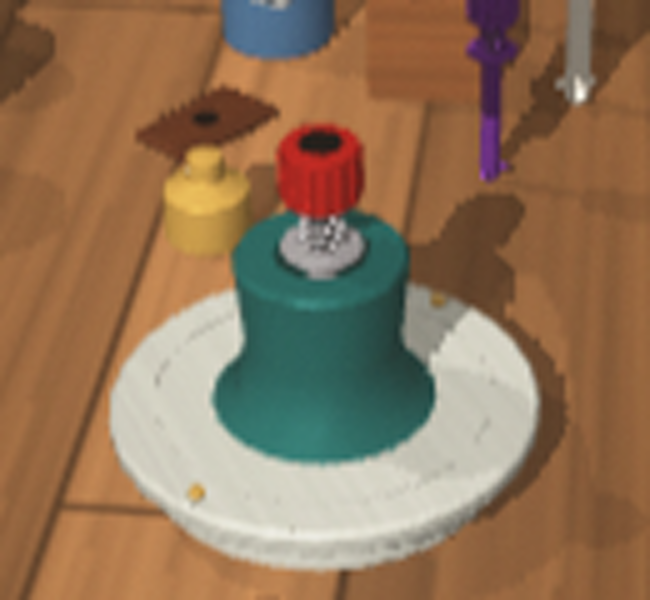

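View pics/t10.png

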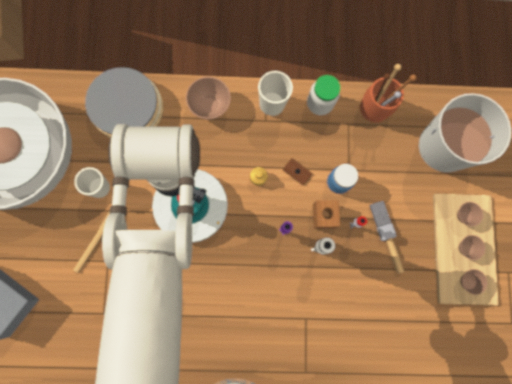

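```bash
python3 - <<'E'
from h import *
im=cv2.imread('pics/s10.png')
d=(im.max(2)<70)[185:215,220:250].astype(np.uint8)
n,l,s,c=cv2.connectedComponentsWithStats(d.copy())
for i in range(1,n):
    if s[i,4]>8: print(s[i],c[i]+[220,185])
for z in (.166,.171,.176,.181): print(z,px('side',[.565,.1383,z]))
im=cv2.imread('pics/side0.png')
d=(im.max(2)<70)[125:150,240:275].astype(np.uint8)
n,l,s,c=cv2.connectedComponentsWithStats(d.copy())
for i in range(1,n):
    if s[i,4]>4: print('ref',s[i],c[i]+[240,125])
print(px('side',[.5475,-.2304,.164]))
st()
E
```

```text
[10 12  8  3 23] [233.65217391 198.04347826]
0.166 [232.50145791 201.24266508]
0.171 [232.4462859  199.28560394]
0.176 [232.39084696 197.31907375]
0.181 [232.33513912 195.34300562]
ref [13  9  6  2  9] [255.33333333 134.66666667]
[255.73335757 135.41178945]
t 25.0 p [562.3 137.  252. ] f [ 0.12 -0.58 -0.26] m [0.005 0.017 0.048] op 59.8 q [0.03  0.156 1.558 0.    1.429 2.046] yaw -2.0158
```

```bash
python3 -c "
from h import *
print(r.hand_in());st()"
```

```text
the job is handed in; nothing more can be done
None
the job is handed in; nothing more can be done
```

The long red-knobbed screw is in the chuck and turned home, and I handed the job in at about 25 s with the gripper open and well clear.

**What I did**
- I took the screw from the stand and lowered it into the well, where it landed on the crests.
- Feeling back anticlockwise, it dropped in after about 0.4 rad.
- I then turned it clockwise about 1.3 rad, with the knob pressed roughly 3–4 mm (about 4–5 N), to the hard stop.
- The drop was about 11.5 mm and the helix descent about 5 mm, both as described.
- Turning took under 0.15 N m. The last small nudge against the stop read about 0.4 N m (0.45 peak), below the 0.55 N m limit. I backed off before letting go.

**Last checks**
- The side view shows the screw upright, the collar just above the rim and the knob sprung back up.
- The knob top measured about 1 mm higher than expected for home, which is within the measuring error. Before the 5 mm helix it would have been 5 mm high.
- The other things in the pictures, cup, jar, knife, rib and weight among them, look unmoved. I did not look for the brush specifically.

**What disagreed or could not be checked**
- While it was dropping in, the screw leaned lightly on the well wall, with up to about 4 N sideways. I corrected this by shifting the arm about 2 mm.
- In the final wrist picture the network did not report the knob or the well mouth, so I relied on the side camera.
- I could not see the insert directly. That it did not turn rests on the torque readings.

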